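Load the wire spool and set its brake

TASK

Put the full spool of copper wire on the stand's spindle, all the way down, and let go of it. Then turn the smooth ball knob clockwise until the brake shoe presses on the spool's rim with about 14 N (never more than 30 N), let go, and leave it so; do not disturb the other things on the bench.

Things in the scene. Friction and masses are not known exactly. Their poses are not given: they have to be found in the camera images.
- spool: Full spool, wound with copper wire: two white flanges 60 mm across, 6 mm thick, at bottom and top, winding 46 mm across between them, 48 mm tall in all, 0.2 to 0.42 kg, standing upright; a 13 mm bore runs right through. Origin: centre of its underside; z up its axis. Grip it across both flanges. The empty spool nearby has the same flanges but a bare thin core.
- seat (a point): Centre of the spindle's foot, on top of the stand's 16 mm thick base plate (90 by 260 mm): the spool's origin comes here when home. The spindle is a fixed steel pin 10 mm thick, 42 mm tall above this point, its top 9 mm tapering to 3 mm. Axes are the stand's: z up, y along the base plate from the spindle towards the knob.
- knob_center (a point): Centre of the ball knob: polished black ball 44 mm across on a thin upright stem, centre 85 mm above the table, 150 mm from the spindle along the stand's y, over a gear housing 46 mm high. Its axis is vertical. It is slick (friction 0.28) and gives 11 mm down on a light spring (2 to 6 N): fingers whose tips end well above its widest part squeeze it away; 50 to 60 N across the widest part holds.
- knob (a joint): Angle of the ball knob in rad, 0 at the start, growing clockwise seen from above, up to 3.6. It drives the shoe 10 mm nearer to the spindle per rad. While turning clockwise it resists with a steady friction of 0.25 N m plus 0.010 N m for every newton on the shoe; at rest the hand may feel that load give or take the friction. It stays where it is left.
- shoe: Brake shoe: steel bar along the stand's y, its tip carrying a rubber-faced pad 30 mm wide, 18 mm tall, level with the spool's lower flange. Origin: the bar's tip end, 81 mm from the spindle axis at the start. The pad's face starts 42 to 52 mm from that axis, set differently each time and not told by this pose. Sprung 8 N per mm, up to 8 mm. It takes up the spool's 1.5 mm of play, then presses.
- empty_spool: Bystander: empty white spool, 60 mm across, 48 mm tall, with a bare core 22 mm thick. Origin: centre of its underside.
- tin: Bystander: small can, 54 mm across, 60 mm tall. Origin: centre of its underside.
- screwdriver: Bystander: screwdriver 180 mm long, lying on the bench between robot and stand. Origin: under its middle.
There are look-alikes about, which are no part of the job. What is shaped like the spool but pink, purple or red is not meant.

How it is judged (in metres and radians):
On the way:
1. the full spool is home on the spindle, let go, the shoe still clear of it (horizontal distance between spool and seat below 0.004 m and z of spool in the frame of seat below 0.003 m and angle between spool's own z axis and vertical below 0.06 rad and contact force between the fingers and spool below 0.3 N and contact force between shoe and spool below 2 N), for 0.2 s.
At the end, for the whole second after the job is handed in: The full spool stands upright on the spindle, its underside centre within 4 mm sideways and 3 mm in height of the seat, at rest, and the brake shoe presses its rim with 8 to 20 N, set by the knob (horizontal distance between spool and seat below 0.004 m and z of spool in the frame of seat below 0.003 m and angle between spool's own z axis and vertical below 0.06 rad and linear speed of spool below 0.02 m/s and contact force between shoe and spool between 8 and 20 N and value of joint knob above 0.5 rad); the robot touches nothing.
It fails at once if the shoe presses the spool with more than 30 N (contact force between shoe and spool above 30 N).
It fails at once if the empty spool is shifted by more than 20 mm (distance of empty_spool from where it was at the start of the episode above 0.02 m).
It fails at once if the tin is shifted by more than 20 mm (distance of tin from where it was at the start of the episode above 0.02 m).
It fails at once if the screwdriver is shifted by more than 20 mm (distance of screwdriver from where it was at the start of the episode above 0.02 m).
It also fails if it takes over 72 s, if anything falls off the work surface, if the arm or the gripper's body presses on something with over 40 N, if the wrist force passes 120 N, or if a joint passes its speed limit or range.

ROBOT

A 7-joint arm with a two-finger parallel gripper is mounted at the origin on the work surface. World frame = base frame: x ahead of the robot, y to its left, z up, the work surface at z = 0. Lengths are in mm, angles in rad, forces in N, time in s.
With the tool pointing down it reaches from about 400 to 875 mm from the base axis. Payload 4.4 kg.
Tool frame: the origin (TCP) lies at the very end of the fingers, on their centre line; the grasp point (between the pads) lies 19 mm behind it; z points along the fingers, y is the direction in which the jaws open and shut (so a half turn about z gives the same grasp; the last joint's range is limited). The gripper opens to 85 mm and grips with 20 to 120 N. Pads are 22 mm wide; open, the fingers measure 114 mm over their backs; the gripper's body (76 mm by 85 mm) begins 54 mm behind the grasp point. The pads swing forward as they close: fully open they stand 13 mm farther back than shut.
Start: joints at [1.259, 0.628, 0.038, 1.517, -0.027, 0.996, -0.02], TCP at [158.193, -630.47, 231.313] pointing down, gripper open.
Joint ranges: [-3.06, 3.06], [-0.37, 2.12], [-1.25, 1.32], [0.18, 2.47], [-1.1, 4.24], [0.23, 1.98], [-2.94, 2.94]. Speed limits (rad/s): [2.57, 2.57, 3.14, 3.14, 3.14, 3.14, 3.14].

INTERFACE

Orientations are given as [roll, pitch, yaw] about the fixed x, y, z axes, in that order (R = Rz(yaw) Ry(pitch) Rx(roll)).
In Python, from cell import ctrl gives the robot as it stands.
- The arm moves only by the shell command python3 -m crank 'ROWS' [OPENING]. ROWS is JSON, a list that holds one entry, the list of rows, each a list of 6 numbers: the shift along the tool's x, y, z in units of 30 mm (1.0 is 30 mm), then the turn, a rotation vector about the tool's x, y, z in units of 6 degrees (1.0 is 6 degrees). In form: [[[tx, ty, tz, rx, ry, rz], ...]]. A call has 1 to 12 rows; each row shifts and turns the pose as measured when the row begins, along the tool's axes as they then stand; what a row does not reach is not made up. A row lasts 1/12 s, in which the tool goes at most 41.7 mm and 7.16 degrees, less where a joint would pass 70% of its speed; a pose out of reach is approached as far as the arm can. A call is refused whole if a number of a shift passes 1 or a number of a turn 1, either way. A call with a gripper value outside its range is refused whole. OPENING is the gripper command: -1 is fully open, 1 is shut, values between are in proportion, set as the call begins (- or left out, the last holds). The fingers move at their own pace and stop on an object; the grip force is fixed at half the most. Time passes only in rows, so rows that do not move let the fingers close. It gives the time, the measured TCP pose, the force and the opening at its end, in the units of the state.
- ctrl.read_state(): the state, without advancing time (a new reading comes with each control period).
- ctrl.get_image(name): name is "scene" or "top"; returns a dict with "color" (384x512x3 uint8, red, green, blue), "depth" (384x512 float32, mm along the optical axis (not along the pixel's ray), 0 where there is no reading), "camera_matrix" (3x3 intrinsics, pixels), "k1" (the pictures are not rectified: a ray, as slopes to the right and down, at radius r is drawn at 1 + k1 r^2 times it, then the intrinsics apply), "R" (3x3) and "t" (3): a world point X has camera coordinates R X + t. Camera axes: x right, y down, z forward; pixel columns grow to the right and rows downward; lengths in mm; the calibration is good to about 2 mm. A picture is of the moment at which its call begins.
- ctrl.finish_job(): hands the job in, once; it reports no verdict.
Trained networks look in a picture, given as the dict that the camera call returned (one of the last four; its "shot" number tells which), for a name from the list of things; names that differ only in an ending like _2 or _b are one class to them, and where a whole thing is asked for, a point or a joint stands for the part that bears it (a point fixed in the world has none). Each returns a list of dicts, best first, with "conf" (0 to 1); they miss things now and then, are a little off and sometimes report something else, mostly with a low value. They report only what shows in the picture. A call takes as long as a camera call. They do not tell look-alikes from the thing itself.
- ctrl.search_frame(query, picture): "extent" ([centre column, centre row, width, height] in pixels, round what is visible of it).
The state is a dict: "clock": time; "qpos": joint angles; "qd": joint speeds; "tau": joint torques, N m; "eef_pos": TCP position; "tool_rot": TCP orientation; "force": force on the tool from outside, world axes, zero at the start; "torque": the same for the moment, N m; "width": finger opening in mm.
Only numpy, scipy, OpenCV 4.12 (cv2) and the standard library are available. Lean on these libraries where they do the work, as an engineer would, in place of code of your own. Each camera call takes 0.05 s, during which the arm holds its last target. There are 200 camera calls.

## Working session

There is one attempt and no reset: what is moved stays moved. The work goes in short steps, Python scripts to look and compute and a shell command to move; the robot and the scene stay as the last step left them, time stands still between calls to the robot, and variables do not carry over. Pictures are saved under pics/ and viewed, about 8 in all and at most 12, crops included, and the job is handed in when it is done.

```bash
ls; mkdir -p pics; cat > h.py <<'E'
import numpy as np, cv2
from cell import ctrl
def world(p,u,v,d=None,z=None):
    K=np.array(p["camera_matrix"]);k=p["k1"];R=np.array(p["R"]);t=np.array(p["t"])
    x=cv2.undistortPoints(np.array([[[float(u),float(v)]]]),K,np.array([k,0,0,0.]))[0,0]
    r=np.array([x[0],x[1],1.])
    if d is not None: return R.T@(r*d-t)
    o=-R.T@t; w=R.T@r
    return o+w*(z-o[2])/w[2]
def proj(p,X):
    K=np.array(p["camera_matrix"]);q=np.array(p["R"])@np.array(X,float)+np.array(p["t"])
    a=q[:2]/q[2]; a=a*(1+p["k1"]*(a@a)); return K[:2,:2]@a+K[:2,2]
def cloud(p):
    K=np.array(p["camera_matrix"]);h,w=p["depth"].shape
    uv=np.stack(np.meshgrid(np.arange(w),np.arange(h)),-1).reshape(-1,1,2).astype(float)
    x=cv2.undistortPoints(uv,K,np.array([p["k1"],0,0,0.]))[:,0]
    d=p["depth"].reshape(-1,1)
    return ((np.c_[x,np.ones(len(x))]*d-np.array(p["t"]))@np.array(p["R"])).reshape(h,w,3)
def save(n,im,s=1): cv2.imwrite("pics/"+n,cv2.resize(im[:,:,::-1],None,fx=s,fy=s,interpolation=cv2.INTER_CUBIC))
E
python3 - <<'E'
from h import *
import pickle
print(ctrl.read_state())
out=[]
P={}
for n in("scene","top"):
    p=ctrl.get_image(n);P[n]=p;out.append(p["color"])
    print(n,p["t"],np.round(p["R"],2).tolist(),p["k1"],p["camera_matrix"])
    for q in("spool","knob_center","knob","shoe","empty_spool","tin","screwdriver","seat"):
        try:
            for r in ctrl.search_frame(q,p)[:4]:
                u,v,w,h=r["extent"];d=p["depth"][min(int(v),383),min(int(u),511)]
                print(q,round(r["conf"],2),np.round(r["extent"]),d,np.round(world(p,u,v,d)))
        except Exception as e: print(q,e)
pickle.dump(P,open("P.pkl","wb"))
save("a.png",np.vstack(out),0.78)
E
```

```text
pics
{'clock': 0.0, 'qpos': array([ 1.25922219,  0.62934245,  0.03843428,  1.51837904, -0.02698164,
        0.99627671, -0.02000409]), 'qd': array([ 0.00120609, -0.00162203,  0.00010123, -0.00067055,  0.00045996,
       -0.00109126, -0.00290547]), 'tau': array([-2.08286849e-06, -5.63407159e+01,  1.22652333e+00, -1.93449032e+01,
        1.11151597e-02,  1.05206994e-02,  1.52345046e-05]), 'eef_pos': array([ 158.02507277, -629.85540086,  230.38779536]), 'tool_rot': array([-3.13970529e+00,  3.57515903e-05,  2.45786025e-01]), 'force': array([-0.2998437 ,  0.43903492,  0.06007636]), 'torque': array([-0.00394047,  0.00154435, -0.05213571]), 'width': 85.67805742956105}
scene [ 384.46085975 -169.85687483 1277.64218149] [[-0.68, 0.74, -0.01], [0.55, 0.49, -0.68], [-0.49, -0.47, -0.73]] -0.10523985916202284 [[448.26091472   0.         259.7255239 ]
 [  0.         448.26091472 185.81417322]
 [  0.           0.           1.        ]]
spool 0.92 [286. 155.  24.  29.] 1135.371 [ 336. -122.   45.]
spool 0.81 [234. 153.  19.  30.] 1140.3093 [ 419. -224.   48.]
spool 0.78 [258. 215.  24.  32.] 1001.12
[... 883 characters left out ...]
[ 427. -144.   37.]
spool 0.92 [303. 290.  36.  35.] 744.1934 [ 317. -141.   39.]
spool 0.7 [267. 188.  26.  36.] 788.7196 [509. -61.  39.]
knob_center 0.67 [137. 118.  22.  21.] 754.8241 [612. 198. 104.]
knob 0.74 [137. 120.  20.  25.] 755.51825 [609. 199. 102.]
shoe 0.94 [149. 135.  88.  30.] 809.3727 [601. 188.  45.]
shoe 0.54 [308. 231.  32.  30.] 767.4951 [ 429. -146.   41.]
empty_spool 0.88 [393. 186.  37.  33.] 779.8408 [ 529. -309.   46.]
empty_spool 0.68 [175. 143. 137.  68.] 816.48505 [592. 136.  34.]
tin 0.83 [329. 137.  34.  32.] 788.07996 [ 617. -176.   61.]
screwdriver 0.63 [163. 247.  15.  89.] 787.872 [379. 138.  15.]
seat 0.73 [176. 142. 139.  69.] 815.76746 [594. 133.  35.]
```

View pics/a.png

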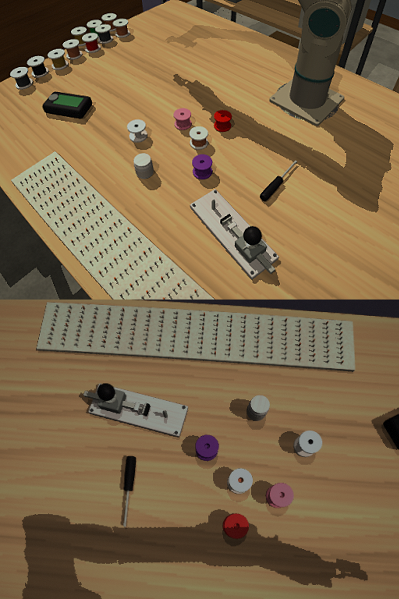

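```bash
python3 - <<'E'
from h import *
import pickle
P=pickle.load(open("P.pkl","rb"))
a=P["scene"]["color"][130:250,160:310];b=P["top"]["color"][150:320,245:425]
A=cv2.resize(a,None,fx=4,fy=4,interpolation=2);B=cv2.resize(b,None,fx=3,fy=3,interpolation=2)
c=np.vstack([np.pad(x,((0,0),(0,max(A.shape[1],B.shape[1])-x.shape[1]),(0,0))) for x in(A,B)])
save("b.png",c,0.58)
E
```

```text
(no output)
```

View pics/b.png

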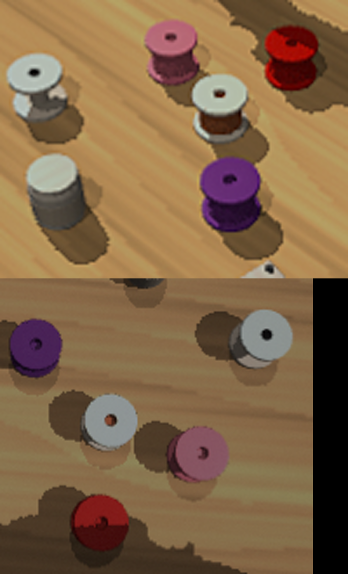

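```bash
python3 - <<'E'
from h import *
import pickle
from scipy.optimize import least_squares
P=pickle.load(open("P.pkl","rb"))
C={n:cloud(P[n]) for n in P}
def circ(q,r):
    f=lambda c:np.hypot(*(q-c).T)-r
    c=(q.max(0)+q.min(0))/2
    h=cv2.convexHull(q.astype(np.float32))[:,0]
    return cv2.minEnclosingCircle(h),c
for n in C:
    c=C[n]
    for nm,(x,y),z0,z1 in (("spool",(433,-138),42,54),("empty",(540,-305),42,54),("tin",(622,-175),54,66),("pink",(380,-200),42,54),("purple",(515,-55),42,54),("red",(325,-135),42,54)):
        m=(np.hypot(c[...,0]-x,c[...,1]-y)<55)&(c[...,2]>z0)&(c[...,2]<z1)
        q=c[m]
        if len(q)>10:
            (cc,r),mid=circ(q[:,:2],30);print(n,nm,len(q),np.round(cc),round(r,1),np.round(np.median(q,0),1))
    # knob: sphere fit
    m=(np.hypot(c[...,0]-620,c[...,1]-205)<45)&(c[...,2]>80)&(c[...,2]<115); q=c[m]
    s=least_squares(lambda s:np.linalg.norm(q-s,axis=1)-22,[615,205,85],loss="soft_l1");print(n,"knob",len(q),s.x,s.cost)
    # plate top
    m=(abs(c[...,0]-600)<130)&(abs(c[...,1]-140)<170)&(c[...,2]>12)&(c[...,2]<20)&(P[n]["color"].min(-1)>90)
    q=c[m][:,:2].astype(np.float32); print(n,"plate",len(q),cv2.minAreaRect(q),cv2.boxPoints(cv2.minAreaRect(q)).round().tolist())
    m=(abs(c[...,0]-580)<40)&(abs(c[...,1]-90)<60)&(c[...,2]>24); q=c[m]
    print(n,"tall",np.round(q[np.argsort(q[:,1])][::max(1,len(q)//25)]).tolist())
a=P["scene"]["color"][225:370,230:370];b=P["top"]["color"][100:190,95:245]
save("c.png",np.vstack([cv2.resize(a,(600,621)),cv2.resize(b,(600,360))]),0.6)
E
```

```text
scene spool 341 [ 428. -146.] 31.4 [ 430.6 -143.5   47.5]
scene empty 328 [ 539. -316.] 31.7 [ 540.9 -316.4   48.1]
scene tin 291 [ 624. -182.] 27.2 [ 627.6 -183.3   59.9]
scene pink 181 [ 389. -202.] 53.7 [ 399.9 -230.8   47.6]
scene purple 420 [509. -56.] 30.8 [510.8 -55.2  47.6]
scene red 298 [ 319. -141.] 30.9 [ 318.5 -139.5   47.6]
scene knob 445 [619.02205812 206.81352962  84.59600288] 161.30094896396986
scene plate 2797 ((606.7239990234375, 137.77626037597656), (258.56353759765625, 90.57357788085938), 78.91160583496094) [[537.0, 20.0], [626.0, 2.0], [676.0, 256.0], [587.0, 273.0]]
scene tall [[594.0, 56.0, 51.0], [591.0, 58.0, 57.0], [594.0, 61.0, 56.0], [595.0, 63.0, 26.0], [591.0, 64.0, 49.0], [614.0, 106.0, 36.0], [604.0, 108.0, 35.0], [613.0, 110.0, 36.0], [589.0, 112.0, 36.0], [594.0, 113.0, 36.0], [596.0, 115.0, 36.0], [600.0, 116.0, 35.0], [611.0, 117.0, 34.0], [603.0, 118.0, 36.0], [605.0, 120.0, 33.0], [600.0, 121.0, 36.0], [602.0, 123.0, 30.0], [603.0, 129.0, 29.0], [602.0, 133.0, 34.0], [602.0, 136.0, 32.0], [608.0, 138.0, 34.0], [613.0, 139.0, 31.0], [618.0, 142.0,
[... 551 characters left out ...]
, (257.2891845703125, 88.84412384033203), 78.99362182617188) [[538.0, 20.0], [625.0, 3.0], [674.0, 255.0], [587.0, 272.0]]
top tall [[589.0, 55.0, 46.0], [586.0, 57.0, 47.0], [593.0, 59.0, 52.0], [589.0, 62.0, 56.0], [610.0, 105.0, 31.0], [600.0, 107.0, 36.0], [613.0, 109.0, 35.0], [588.0, 110.0, 25.0], [595.0, 111.0, 35.0], [604.0, 112.0, 35.0], [601.0, 113.0, 38.0], [589.0, 115.0, 34.0], [586.0, 116.0, 25.0], [587.0, 118.0, 28.0], [599.0, 120.0, 35.0], [605.0, 124.0, 30.0], [601.0, 130.0, 28.0], [611.0, 132.0, 35.0], [609.0, 134.0, 35.0], [602.0, 135.0, 35.0], [600.0, 137.0, 36.0], [598.0, 139.0, 34.0], [595.0, 140.0, 25.0], [595.0, 142.0, 35.0], [611.0, 145.0, 33.0], [602.0, 148.0, 33.0]]
```

View pics/c.png

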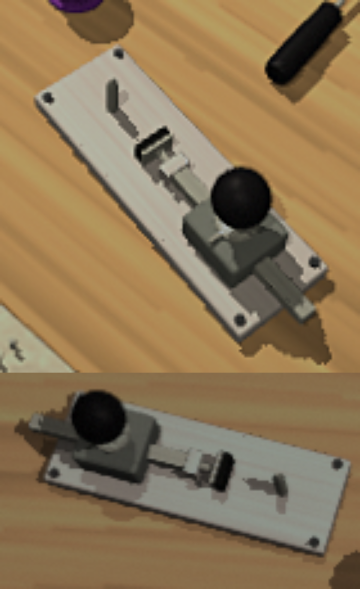

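The three white/coloured candidates are: white with copper-brown winding at scene (256,177) / top (307,232); white with a thin bare core at scene (175,170) / top (393,186), which is the empty spool; and pink, purple and red look-alikes. The enlarged crop confirms that the first one is the copper spool. The third picture shows the spindle, shoe and black knob on the stand.

```bash
cat >> h.py <<'E'
from scipy.spatial.transform import Rotation as Ro
def plan(x,y,z,yaw):
    s=ctrl.read_state();R=Ro.from_euler("xyz",s["tool_rot"]);T=Ro.from_euler("xyz",[np.pi,0,yaw])
    print("t",round(s["clock"],2),"pos",s["eef_pos"].round(1),"yaw",s["tool_rot"].round(3),"w",round(s["width"],1),"F",s["force"].round(1),"M",s["torque"].round(2),"q7",s["qpos"][6].round(2))
    print(" shift units",np.round(R.inv().apply(np.array([x,y,z])-s["eef_pos"])/30,2)," turn units",np.round(np.degrees((R.inv()*T).as_rotvec())/6,2))
E
python3 - <<'E'
from h import *
import pickle
from scipy.optimize import least_squares
P=pickle.load(open("P.pkl","rb"))
for n in P:
    c=cloud(P[n]);m=(np.hypot(c[...,0]-590,c[...,1]-59)<18)&(c[...,2]>22)&(c[...,2]<58);q=c[m]
    rad=np.where(q[:,2]<49,5,5-3.5*(q[:,2]-49)/9)
    s=least_squares(lambda s:np.hypot(q[:,0]-s[0],q[:,1]-s[1])-rad,[590,59],loss="soft_l1");print(n,len(q),s.x.round(1),q.mean(0).round(1),s.cost)
    v=np.argwhere(m);print("pix",v.min(0),v.max(0))
    for X in([590.5,59.5,16],[590.5,59.5,58]): print(proj(P[n],X).round(1))
plan(428,-145,150,1.378)
E
```

```text
scene 54 [591.   59.6] [593.6  61.3  40.9] 16.145446490765806
pix [255 271] [267 275]
[273.2 266.3]
[273.4 255.1]
top 40 [590.2  60.2] [587.6  59.1  42.2] 4.6187759368914385
pix [142 209] [150 214]
[212.6 149. ]
[210.3 141.9]
t 0.9 pos [ 158.2 -630.5  231.3] yaw [ 3.142 -0.     0.246] w 85.5 F [ 0.   0.1 -0.7] M [ 0.05 -0.06 -0.  ] q7 -0.02
 shift units [ 12.66 -13.51   2.71]  turn units [  0.     0.   -10.81]
```

```bash
python3 -m crank '[[[0,0,0,0,0,-0.98],[0,0,0,0,0,-0.98],[0,0,0,0,0,-0.98],[0,0,0,0,0,-0.98],[0,0,0,0,0,-0.98],[0,0,0,0,0,-0.98],[0,0,0,0,0,-0.98],[0,0,0,0,0,-0.98],[0,0,0,0,0,-0.98],[0,0,0,0,0,-0.98],[0,0,0,0,0,-0.98],[0,0,0,0,0,0]]]' -1; python3 -c "
from h import *
plan(428,-145,150,1.378)"
```

```text
clock: 1.9
eef_pos: [157.7, -630.7, 231.6]
tool_rot: [-3.141, 0.001, 1.43]
force: [-0.6, -1.0, 0.6]
width: 85.7
t 1.9 pos [ 157.7 -630.7  231.6] yaw [-3.141e+00  1.000e-03  1.430e+00] w 85.7 F [-0.6 -1.   0.6] M [ 0.05  0.03 -0.03] q7 0.97
 shift units [17.3   6.65  2.69]  turn units [-0.01  0.01  0.5 ]
```

```bash
python3 -m crank '[[[1,0.38,0,0,0,0.1],[1,0.38,0,0,0,0.1],[1,0.38,0,0,0,0.1],[1,0.38,0,0,0,0.1],[1,0.38,0,0,0,0.1],[1,0.38,0,0,0,0],[1,0.38,0,0,0,0],[1,0.38,0,0,0,0],[1,0.38,0,0,0,0],[1,0.38,0,0,0,0],[1,0.38,0,0,0,0],[1,0.38,0,0,0,0]]]' -1; python3 -c "
from h import *
plan(428,-145,150,1.378)"
```

```text
clock: 2.9
eef_pos: [365.6, -302.2, 229.3]
tool_rot: [3.14, 0.01, 1.314]
force: [1.2, -0.4, 0.3]
width: 85.6
t 2.9 pos [ 365.6 -302.2  229.3] yaw [3.14  0.01  1.314] w 85.6 F [ 1.2 -0.4  0.3] M [ 0.02 -0.02 -0.02] q7 0.19
 shift units [5.62 0.68 2.59]  turn units [ 0.01  0.1  -0.61]
```

```bash
python3 -m crank '[[[0.9,0.12,0.3,0,0,-0.2],[0.9,0.12,0.4,0,0,-0.2],[0.9,0.12,0.4,0,0,-0.2],[0.9,0.1,0.4,0,0,0],[0.8,0.1,0.4,0,0,0],[0.6,0.1,0.3,0,0,0],[0.3,0,0.3,0,0,0],[0,0,0,0,0,0]]]' -1; python3 -c "
from h import *
plan(428,-145,70,1.378)"
```

```text
clock: 3.57
eef_pos: [430.1, -139.3, 153.0]
tool_rot: [3.127, 0.01, 1.365]
force: [-0.5, 0.3, 0.1]
width: 85.4
t 3.57 pos [ 430.1 -139.3  153. ] yaw [3.127 0.01  1.365] w 85.4 F [-0.5  0.3  0.1] M [ 0.04  0.03 -0.05] q7 -0.23
 shift units [-0.17 -0.07  2.77]  turn units [ 0.14  0.1  -0.13]
```

```bash
python3 -m crank '[[[-0.1,0,0.4,0.14,0.1,-0.13],[-0.1,0,0.5,0,0,0],[0,0,0.5,0,0,0],[0,0,0.5,0,0,0],[0,0,0.4,0,0,0],[0,0,0.2,0,0,0],[0,0,0,0,0,0]]]' -1; python3 -c "
from h import *
plan(428,-145.3,2,1.378)"
```

```text
clock: 4.15
eef_pos: [432.2, -151.5, 78.8]
tool_rot: [3.134, 0.004, 1.36]
force: [0.0, -0.4, -0.3]
width: 85.4
t 4.15 pos [ 432.2 -151.5   78.8] yaw [3.134 0.004 1.36 ] w 85.4 F [ 0.  -0.4 -0.3] M [ 0.    0.01 -0.02] q7 -0.27
 shift units [ 0.18 -0.2   2.56]  turn units [ 0.07  0.04 -0.17]
```

```bash
python3 -m crank '[[[0.18,-0.2,0,0.07,0.04,-0.17],[0,0,0,0,0,0],[0,0,0,0,0,0]]]' -1; python3 -c "
from h import *
plan(428,-145.3,2,1.378)"
```

```text
clock: 4.4
eef_pos: [427.7, -145.8, 80.2]
tool_rot: [3.141, 0.001, 1.376]
force: [0.1, -0.3, -1.0]
width: 85.6
t 4.4 pos [ 427.7 -145.8   80.2] yaw [3.141e+00 1.000e-03 1.376e+00] w 85.6 F [ 0.1 -0.3 -1. ] M [-0.01 -0.03  0.01] q7 -0.26
 shift units [0.02 0.01 2.61]  turn units [ 0.01  0.01 -0.02]
```

```bash
python3 -m crank '[[[0,0,0.4,0,0,0],[0,0,0.4,0,0,0],[0,0,0.4,0,0,0],[0,0,0.4,0,0,0],[0,0,0.4,0,0,0],[0,0,0.3,0,0,0],[0,0,0.2,0,0,0],[0,0,0.1,0,0,0],[0,0,0,0,0,0],[0,0,0,0,0,0]]]' -1; python3 -c "
from h import *
plan(428,-145.3,2,1.378)"
```

```text
clock: 5.23
eef_pos: [434.4, -148.1, 7.9]
tool_rot: [3.124, 0.002, 1.373]
force: [-0.4, 0.5, 0.5]
width: 85.7
t 5.23 pos [ 434.4 -148.1    7.9] yaw [3.124e+00 2.000e-03 1.373e+00] w 85.7 F [-0.4  0.5  0.5] M [-0.06 -0.02 -0.  ] q7 -0.81
 shift units [ 0.05 -0.23  0.19]  turn units [ 0.16  0.02 -0.04]
```

```bash
python3 -m crank '[[[0.05,-0.23,0.15,0.16,0.02,-0.04],[0,0,0,0,0,0],[0,0,0,0,0,0]]]' -1; python3 -c "
from h import *
plan(428,-145.3,2,1.378)"
```

```text
clock: 5.48
eef_pos: [428.5, -145.6, 4.3]
tool_rot: [3.14, 0.001, 1.378]
force: [-0.2, 0.2, 0.0]
width: 85.3
t 5.48 pos [ 428.5 -145.6    4.3] yaw [3.140e+00 1.000e-03 1.378e+00] w 85.3 F [-0.2  0.2  0. ] M [0.   0.04 0.02] q7 -0.8
 shift units [ 0.01 -0.02  0.08]  turn units [ 0.01  0.01 -0.  ]
```

```bash
python3 -m crank '[[[0,0,0.05,0,0,0],[0,0,0,0,0,0],[0,0,0,0,0,0],[0,0,0,0,0,0],[0,0,0,0,0,0],[0,0,0,0,0,0],[0,0,0,0,0,0],[0,0,0,0,0,0],[0,0,0,0,0,0],[0,0,0,0,0,0]]]' 1; python3 -c "
from h import *
plan(428,-145.3,120,1.378)"
```

```text
clock: 6.32
eef_pos: [428.5, -145.6, 4.0]
tool_rot: [3.139, 0.003, 1.379]
force: [-1.0, 0.0, -0.4]
width: 57.0
t 6.32 pos [ 428.5 -145.6    4. ] yaw [3.139e+00 3.000e-03 1.379e+00] w 57.0 F [-1.   0.  -0.4] M [-0.01  0.   -0.04] q7 -0.82
 shift units [-0.   -0.01 -3.87]  turn units [0.02 0.03 0.01]
```

```bash
python3 -m crank '[[[0,0,-0.2,0,0,0],[0,0,-0.4,0,0,0],[0,0,-0.5,0,0,0],[0,0,-0.5,0,0,0],[0,0,-0.5,0,0,0],[0,0,-0.5,0,0,0],[0,0,-0.5,0,0,0],[0,0,-0.4,0,0,0],[0,0,-0.2,0,0,0],[0,0,0,0,0,0]]]'; python3 - <<'E'
from h import *
plan(590.5,59.6,120,1.378)
p=ctrl.get_image("scene");q=ctrl.get_image("top")
u=proj(p,ctrl.read_state()["eef_pos"]).astype(int);v=proj(q,ctrl.read_state()["eef_pos"]).astype(int);print(u,v)
f=lambda p,u:cv2.resize(p["color"][max(0,u[1]-60):u[1]+60,max(0,u[0]-60):u[0]+60],(480,480))
save("d.png",np.hstack([f(p,u),f(q,v)]),0.8)
E
```

```text
clock: 7.15
eef_pos: [425.2, -144.7, 121.1]
tool_rot: [-3.137, 0.003, 1.38]
force: [0.8, 0.3, -2.2]
width: 56.8
t 7.15 pos [ 425.2 -144.7  121.1] yaw [-3.137e+00  3.000e-03  1.380e+00] w 56.8 F [ 0.8  0.3 -2.2] M [ 0.01 -0.02 -0.02] q7 -0.58
 shift units [ 7.73  4.12 -0.  ]  turn units [-0.04  0.03  0.02]
[255 147] [313 227]
```

View pics/d.png

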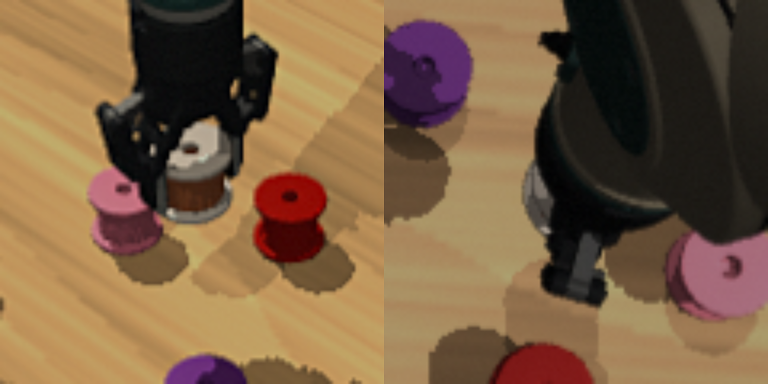

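Spool is held (copper winding visible between the fingers at scene ~ (255,150)), with 2 N of weight. Carrying it over the stand.

```bash
python3 -m crank '[[[0.4,0.2,0,0,0,0],[0.7,0.37,0,0,0,0],[0.8,0.43,0,0,0,0],[0.8,0.43,0,0,0,0],[0.8,0.43,0,0,0,0],[0.8,0.43,0,0,0,0],[0.8,0.43,0,0,0,0],[0.8,0.43,0,0,0,0],[0.7,0.37,0,0,0,0],[0.5,0.3,0,0,0,0],[0.2,0.1,0,0,0,0],[0,0,0,0,0,0]]]'; python3 -c "
from h import *
plan(590.5,59.6,100,1.378)"
```

```text
clock: 8.25
eef_pos: [577.9, 54.7, 101.0]
tool_rot: [-3.108, 0.011, 1.377]
force: [-1.4, -0.0, -2.0]
width: 56.5
t 8.25 pos [577.9  54.7 101. ] yaw [-3.108  0.011  1.377] w 56.5 F [-1.4 -0.  -2. ] M [-0.   -0.08  0.04] q7 -0.85
 shift units [0.24 0.38 0.02]  turn units [-0.32  0.1  -0.01]
```

```bash
python3 -m crank '[[[0.24,0.38,0.02,-0.32,0.1,-0.01],[0,0,0,0,0,0],[0,0,0,0,0,0]]]'; python3 - <<'E'
from h import *
import pickle
plan(590.5,59.6,80,1.378)
s=ctrl.read_state();e=s["eef_pos"]
p=ctrl.get_image("scene");q=ctrl.get_image("top");pickle.dump((p,q,s),open("H.pkl","wb"))
for P in(p,q):
    c=cloud(P);rgb=P["color"].astype(int)
    m=(np.hypot(c[...,0]-e[0],c[...,1]-e[1])<45)&(abs(c[...,2]-(e[2]-4+48))<8)&(rgb.min(-1)>70)
    Q=c[m];print(len(Q))
    if len(Q)>20:
        (cc,r)=cv2.minEnclosingCircle(Q[:,:2].astype(np.float32));print(cc,r,np.median(Q,0),Q.min(0),Q.max(0))
        A=np.c_[Q[:,:2]-Q[:,:2].mean(0),np.ones(len(Q))];print("plane",np.linalg.lstsq(A,Q[:,2],rcond=None)[0])
u=proj(p,e).astype(int)
save("e.png",p["color"][u[1]-50:u[1]+70,u[0]-60:u[0]+60],5)
E
```

```text
clock: 8.5
eef_pos: [586.6, 56.7, 97.0]
tool_rot: [-3.135, 0.005, 1.378]
force: [-1.0, -0.7, -1.9]
width: 56.7
t 8.5 pos [586.6  56.7  97. ] yaw [-3.135  0.005  1.378] w 56.7 F [-1.  -0.7 -1.9] M [-0.04  0.    0.03] q7 -0.87
 shift units [0.12 0.11 0.57]  turn units [-0.06  0.05 -0.  ]
297
(589.6364135742188, 59.159420013427734) 29.128740310668945 [590.12583828  68.91045597 140.45164399] [560.51143605  40.97800098 135.23087349] [616.05584438  86.0971998  146.91327232]
plane [-1.30864313e-02 -1.24025277e-02  1.40401974e+02]
0
```

View pics/e.png

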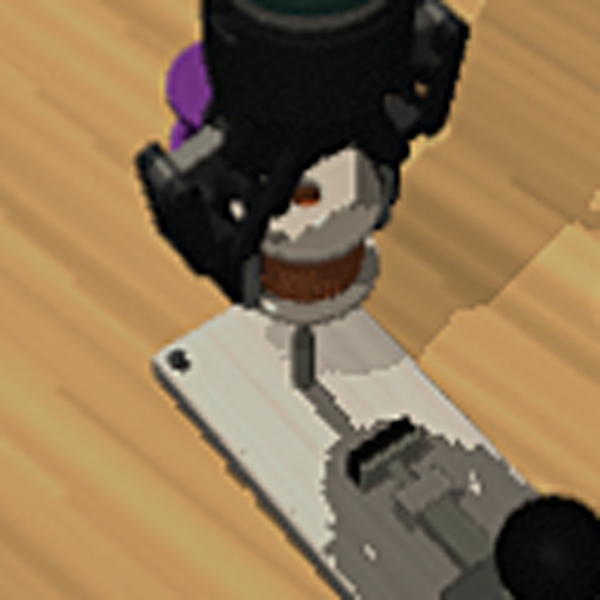

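The spool hangs upright above the spindle, with its bore at crop pixel ~(307,195). I'm measuring the bore relative to the TCP.

```bash
python3 - <<'E'
from h import *
import pickle
from scipy.optimize import least_squares
p,q,s=pickle.load(open("H.pkl","rb"));e=s["eef_pos"];print(e)
u=proj(p,e).astype(int);o=u-[60,50]
print(o,"hole",world(p,o[0]+307/5-.5,o[1]+195/5-.5,z=140.7))
rgb=p["color"].astype(int)
sub=rgb[o[1]+34:o[1]+44,o[0]+55:o[0]+69];print(sub.sum(-1));
w=np.clip((sub[...,0]-1.35*sub[...,2])-20,0,None).astype(float);yy,xx=np.mgrid[:w.shape[0],:w.shape[1]]
u1=(w*xx).sum()/w.sum()+o[0]+55;v1=(w*yy).sum()/w.sum()+o[1]+34;print(u1,v1,world(p,u1,v1,z=140.7))
# lower flange side: cylinder r=30 fit on points of bottom flange z 92..99 and top flange side 135..140
c=cloud(p)
for a,b in((92.5,98),(134.5,139.5)):
    m=(np.hypot(c[...,0]-e[0],c[...,1]-e[1])<45)&(c[...,2]>a)&(c[...,2]<b)&(rgb.min(-1)>60);Q=c[m]
    f=least_squares(lambda x:np.hypot(Q[:,0]-x[0],Q[:,1]-x[1])-30,e[:2],loss="soft_l1");print(len(Q),f.x,f.cost)
E
```

```text
[586.59354879  56.73957577  96.99168772]
[213 191] hole [588.48186214  58.05808436 140.7       ]
[[ 51  47  38  24   4  95 490 540 546 528 518 513 511 511]
 [ 51  44  35  19   3 206 426 481 531 530 519 516 515 512]
 [ 49  40  40  28  49 227 271 283 420 532 526 518 515 511]
 [ 39  28  31  23  99 163 154 139 210 460 521 519 515 514]
 [ 29  36  29  37 114 121 110  99  68 463 525 521 517 514]
 [ 36  27  13  70 102 100  95  77  44 422 520 521 518 520]
 [ 29  20   1 260 123 200 221 205 329 496 530 525 524 531]
 [ 14   6  75 500 511 448 436 492 514 529 530 537 548 409]
 [  0   0 321 534 547 522 519 532 525 530 542 350 371 332]
 [223 472 524 531 526 525 522 522 524 602 435 303 318 332]]
274.0185737657588 230.29621788085842 [589.76351793  59.48808642 140.7       ]
68 [586.38301901  53.85032062] 78.43022272907675
72 [592.99654483  47.52780649] 393.93249224940405
```

```bash
python3 - <<'E'
from h import *
import pickle
p,q,s=pickle.load(open("H.pkl","rb"));P=pickle.load(open("P.pkl","rb"));e=s["eef_pos"]
print("hole-tcp",world(p,274.0,229.4,z=140.5)-e, world(p,274.2,229.8,z=140.5)-e)
print("tip",world(p,273.1,256,z=58),world(p,273.1,255.5,z=58))
a=P["scene"]["color"].astype(int).sum(-1);print(a[252:270,266:282])
b=P["top"]["color"].astype(int).sum(-1);print(b[139:153,204:220])
E
```

```text
hole-tcp [ 1.46432556  1.20242614 43.50831228] [ 1.93002237  2.1215523  43.50831228]
tip [592.66039061  60.5522314   58.        ] [591.74155683  59.74082475  58.        ]
[[505 502 501 507 510 512 509 507 495 498 503 512 517 515 513 501]
 [505 508 503 502 506 513 514 511 508 499 499 503 513 516 515 510]
 [503 503 508 502 503 507 518 525 522 510 501 498 505 514 516 512]
 [508 504 502 509 502 512 533 501 415 514 517 495 499 506 511 516]
 [507 506 502 505 513 529 391 291 154 396 514 508 492 501 511 515]
 [509 505 505 505 521 433 256 195 135 283 515 517 505 491 501 509]
 [501 507 507 509 533 339 192 189 170 103 514 527 507 503 496 500]
 [499 505 507 510 537 320 179 181 166  83 522 538 522 512 504 497]
 [500 502 506 513 542 321 175 174 164 104 528 459 424 507 511 501]
 [504 499 497 511 542 324 176 171 166 107 420 433 422 420 506 506]
 [509 504 496 506 539 321 173 173 161 107 426 429 422 417 508 513]
 [510 509 505 503 537 317 174 173 163  96 433 434 414 405 504 515]
 [511 509 513 511 526 310 173 172 161  89 423 439 404 496 516 511]
 [511 513 508 509 540 310 169 174 158  91 423 418 508 510 
[... 516 characters left out ...]
 389 409 413 410 408 415 416]
 [420 423 424 425 338 131 182 223 205 278 405 420 418 419 414 410]
 [409 411 410 420 269 107 118 179 201 281 401 428 426 425 423 421]
 [234 234 230 385 327 126  98 149 175 188 394 422 424 423 425 422]
 [228 225 232 227 235 107  77 123 159 183 330 413 421 424 417 421]
 [231 231 219 227 228 158  84 109 145 173 273 405 418 421 424 424]
 [249 236 233 229 225 187  91  96 130 165 219 398 413 421 419 421]
 [415 283 234 235 235 230 110  85 122 150 177 390 410 412 416 417]
 [414 419 283 254 254 253 181 101 114 155 223 396 411 410 408 411]
 [414 416 414 413 414 417 337 224 142 223 256 403 412 419 413 412]
 [415 421 419 416 413 415 337 318 322 321 324 406 423 416 417 420]]
```

```bash
python3 -m crank '[[[0.08,0.09,0.2,-0.06,0.05,0],[0,0,0.3,0,0,0],[0,0,0.25,0,0,0],[0,0,0.1,0,0,0],[0,0,0,0,0,0],[0,0,0,0,0,0]]]'; python3 -c "
from h import *
plan(589.8,58.8,72,1.378)"
```

```text
clock: 9.1
eef_pos: [588.4, 55.0, 68.4]
tool_rot: [-3.14, 0.002, 1.374]
force: [-0.3, -0.1, -0.9]
width: 57.0
t 9.1 pos [588.4  55.   68.4] yaw [-3.140e+00  2.000e-03  1.374e+00] w 57.0 F [-0.3 -0.1 -0.9] M [ 0.04 -0.04 -0.01] q7 -0.9
 shift units [ 0.13  0.02 -0.12]  turn units [-0.02  0.02 -0.04]
```

```bash
python3 -m crank '[[[0.13,0.02,0,-0.02,0.02,-0.04],[0,0,0,0,0,0],[0,0,0,0,0,0]]]'; python3 -c "
from h import *
plan(589.8,58.8,50,1.378)"
```

```text
clock: 9.35
eef_pos: [590.0, 59.2, 68.3]
tool_rot: [3.141, -0.0, 1.378]
force: [-0.4, -0.1, -2.6]
width: 56.8
t 9.35 pos [590.   59.2  68.3] yaw [ 3.141 -0.     1.378] w 56.8 F [-0.4 -0.1 -2.6] M [ 0.    0.01 -0.  ] q7 -0.9
 shift units [-0.02 -0.    0.61]  turn units [ 0. -0.  0.]
```

```bash
python3 -m crank '[[[0,0,0.1,0,0,0],[0,0,0.1,0,0,0],[0,0,0.1,0,0,0],[0,0,0.1,0,0,0],[0,0,0.1,0,0,0],[0,0,0.05,0,0,0],[0,0,0,0,0,0]]]'; python3 -c "
from h import *
plan(589.8,58.8,50,1.378)"
```

```text
clock: 9.93
eef_pos: [590.5, 59.6, 50.7]
tool_rot: [3.14, -0.001, 1.379]
force: [-0.1, 0.2, -2.0]
width: 57.0
t 9.93 pos [590.5  59.6  50.7] yaw [ 3.140e+00 -1.000e-03  1.379e+00] w 57.0 F [-0.1  0.2 -2. ] M [-0.02  0.03 -0.  ] q7 -0.91
 shift units [-0.03 -0.02  0.02]  turn units [ 0.02 -0.01  0.01]
```

```bash
python3 -m crank '[[[0,0,0.1,0,0,0],[0,0,0.1,0,0,0],[0,0,0.1,0,0,0],[0,0,0.1,0,0,0],[0,0,0.1,0,0,0],[0,0,0.1,0,0,0],[0,0,0,0,0,0],[0,0,0,0,0,0]]]'; python3 -c "
from h import *
plan(589.8,58.8,20,1.378)"
```

```text
clock: 10.6
eef_pos: [590.5, 59.6, 30.4]
tool_rot: [3.14, -0.001, 1.378]
force: [-0.9, 0.4, -2.8]
width: 56.9
t 10.6 pos [590.5  59.6  30.4] yaw [ 3.140e+00 -1.000e-03  1.378e+00] w 56.9 F [-0.9  0.4 -2.8] M [ 0.04  0.01 -0.04] q7 -0.93
 shift units [-0.03 -0.02  0.35]  turn units [ 0.01 -0.01  0.  ]
```

```bash
python3 -m crank '[[[0,0,0.1,0,0,0],[0,0,0.1,0,0,0],[0,0,0.05,0,0,0],[0,0,0.05,0,0,0],[0,0,0,0,0,0]]]'; python3 -c "
from h import *
plan(589.8,58.8,20,1.378)"
```

```text
clock: 11.02
eef_pos: [590.7, 59.7, 20.7]
tool_rot: [3.14, -0.001, 1.379]
force: [0.1, -0.4, -2.1]
width: 56.8
t 11.02 pos [590.7  59.7  20.7] yaw [ 3.140e+00 -1.000e-03  1.379e+00] w 56.8 F [ 0.1 -0.4 -2.1] M [ 0.06 -0.    0.02] q7 -0.94
 shift units [-0.03 -0.02  0.02]  turn units [ 0.02 -0.01  0.01]
```

```bash
python3 -m crank '[[[0,0,0.04,0,0,0],[0,0,0.03,0,0,0],[0,0,0,0,0,0]]]'; python3 -m crank '[[[0,0,0.03,0,0,0],[0,0,0,0,0,0]]]'
```

```text
clock: 11.27
eef_pos: [591.1, 59.9, 20.4]
tool_rot: [3.138, -0.0, 1.379]
force: [-0.6, 0.2, -1.9]
width: 57.0
clock: 11.43
eef_pos: [591.5, 60.1, 20.1]
tool_rot: [3.137, -0.001, 1.379]
force: [0.3, -0.1, -1.1]
width: 56.5
```

```bash
python3 -m crank '[[[-0.03,0.02,0.1,0.04,0,0],[0,0,0,0,0,0]]]'; python3 -m crank '[[[0,0,0.08,0,0,0],[0,0,0,0,0,0]]]'; python3 -c "
from h import *
plan(590.5,59.6,17,1.378)"
```

```text
clock: 11.6
eef_pos: [591.7, 60.6, 20.6]
tool_rot: [3.141, -0.001, 1.379]
force: [0.4, 0.3, -2.1]
width: 56.9
clock: 11.77
eef_pos: [591.7, 60.3, 20.3]
tool_rot: [3.14, 0.001, 1.379]
force: [0.3, 0.5, -2.6]
width: 56.8
t 11.77 pos [591.7  60.3  20.3] yaw [3.140e+00 1.000e-03 1.379e+00] w 56.8 F [ 0.3  0.5 -2.6] M [-0.01  0.01  0.01] q7 -0.94
 shift units [-0.03 -0.04  0.11]  turn units [0.02 0.01 0.01]
```

```bash
python3 -m crank '[[[-0.02,-0.02,0.1,0,0,0],[0,0,0.1,0,0,0],[0,0,0.1,0,0,0]]]'; python3 -c "
from h import *
plan(590.5,59.6,17,1.378)"
```

```text
clock: 12.02
eef_pos: [591.9, 60.2, 19.7]
tool_rot: [3.135, 0.004, 1.379]
force: [-7.9, -2.5, 28.6]
width: 56.4
t 12.02 pos [591.9  60.2  19.7] yaw [3.135 0.004 1.379] w 56.4 F [-7.9 -2.5 28.6] M [-0.36  1.87  0.04] q7 -0.95
 shift units [-0.03 -0.04  0.09]  turn units [0.06 0.04 0.01]
```

Contact with the plate at the expected height (28 N up, TCP 4 mm above the plate, as at the pick). Releasing the spool.

```bash
python3 -m crank '[[[0,0,0,0,0,0],[0,0,0,0,0,0],[0,0,0,0,0,0],[0,0,0,0,0,0],[0,0,0,0,0,0],[0,0,0,0,0,0],[0,0,0,0,0,0],[0,0,0,0,0,0]]]' -1; python3 -c "
from h import *
plan(590.5,59.6,130,1.378)"
```

```text
clock: 12.68
eef_pos: [593.0, 60.2, 18.7]
tool_rot: [3.134, 0.003, 1.379]
force: [0.1, 0.1, 0.1]
width: 85.4
t 12.68 pos [593.   60.2  18.7] yaw [3.134e+00 3.000e-03 1.379e+00] w 85.4 F [0.1 0.1 0.1] M [0.01 0.07 0.01] q7 -0.95
 shift units [-0.05 -0.05 -3.71]  turn units [0.07 0.03 0.01]
```

```bash
python3 -m crank '[[[0,0,-0.3,0,0,0],[0,0,-0.4,0,0,0],[0,0,-0.5,0,0,0],[0,0,-0.6,0,0,0],[0,0,-0.6,0,0,0],[0,0,-0.6,0,0,0],[0,0,-0.6,0,0,0],[0,0,-0.5,0,0,0],[0,0,-0.3,0,0,0],[0,0,0,0,0,0]]]' -1; python3 -m crank '[[[0,0,0,0,0,-1],[0,0,0,0,0,-1],[0,0,0,0,0,-1],[0,0,0,0,0,-1],[0,0,0,0,0,-1],[0,0,0,0,0,-1],[0,0,0,0,0,-1],[0,0,0,0,0,-1],[0,0,0,0,0,-1],[0,0,0,0,0,-1],[0,0,0,0,0,-1],[0,0,0,0,0,-1]]]' -1; python3 -c "
from h import *
plan(619.5,206.6,140,2.95)"
```

```text
clock: 13.52
eef_pos: [591.8, 61.8, 165.0]
tool_rot: [3.131, 0.001, 1.381]
force: [-0.3, 0.4, 0.0]
width: 85.4
clock: 14.52
eef_pos: [587.9, 59.9, 162.5]
tool_rot: [-3.137, 0.007, 2.699]
force: [0.0, 0.4, 0.2]
width: 85.4
t 14.52 pos [587.9  59.9 162.5] yaw [-3.137  0.007  2.699] w 85.4 F [0.  0.4 0.2] M [ 0.03  0.03 -0.02] q7 0.28
 shift units [1.15 4.87 0.72]  turn units [-0.05  0.06 -2.4 ]
```

```bash
python3 -m crank '[[[0.1,0.4,0,0,0,-0.8],[0.2,0.7,0,0,0,-0.8],[0.2,0.8,0,0,0,-0.6],[0.1,0.8,0.1,0,0,0],[0.1,0.8,0.1,0,0,0],[0,0.6,0.1,0,0,0],[0,0.4,0.1,0,0,0],[0,0.2,0.1,0,0,0],[0,0,0,0,0,0],[0,0,0,0,0,0]]]' -1; python3 - <<'E'
from h import *
import pickle
plan(619.5,206.6,140,2.95)
p=ctrl.get_image("scene");c=cloud(p);rgb=p["color"].astype(int)
m=(np.hypot(c[...,0]-590,c[...,1]-60)<55)&(c[...,2]>59)&(c[...,2]<69);Q=c[m]
print(len(Q),cv2.minEnclosingCircle(Q[:,:2].astype(np.float32)),np.median(Q,0))
A=np.c_[Q[:,:2]-Q[:,:2].mean(0),np.ones(len(Q))];print("plane",np.linalg.lstsq(A,Q[:,2],rcond=None)[0])
save("f.png",p["color"][220:370,210:360],4)
E
```

```text
clock: 15.35
eef_pos: [600.0, 202.4, 137.9]
tool_rot: [-3.128, -0.005, 2.942]
force: [-0.3, -0.9, 0.1]
width: 85.3
t 15.35 pos [600.  202.4 137.9] yaw [-3.128 -0.005  2.942] w 85.3 F [-0.3 -0.9  0.1] M [ 0.04  0.06 -0.04] q7 0.31
 shift units [-0.61  0.27 -0.08]  turn units [-0.13 -0.05 -0.08]
560 ((593.264892578125, 59.77507400512695), 30.15884017944336) [594.12127929  60.65481008  63.39023829]
plane [-1.09769685e-02  4.84331044e-03  6.33883203e+01]
```

View pics/f.png

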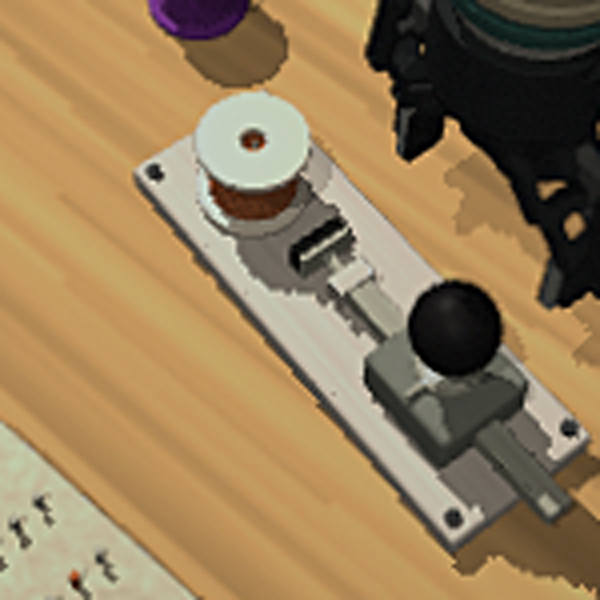

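Spool is home: its top is level at 63.4 mm (64 expected). Picture count is 6. The shoe at crop ~(322,245) is clear of the spool. Next is the knob.

```bash
python3 -m crank '[[[-0.5,0.27,0,-0.13,-0.05,0],[-0.1,0,0,0,0,0],[0,0,0,0,0,0],[0,0,0,0,0,0]]]' -1; python3 -c "
from h import *
plan(619.5,206.6,60,2.95)"
```

```text
clock: 15.73
eef_pos: [619.4, 201.1, 137.6]
tool_rot: [-3.137, -0.001, 2.937]
force: [0.0, -0.0, 0.1]
width: 85.4
t 15.73 pos [619.4 201.1 137.6] yaw [-3.137e+00 -1.000e-03  2.937e+00] w 85.4 F [ 0.  -0.   0.1] M [-0.05  0.02  0.03] q7 0.34
 shift units [0.03 0.19 2.59]  turn units [-0.04 -0.01 -0.12]
```

```bash
python3 -m crank '[[[0.03,0.19,0.2,-0.04,0,0],[0,0,0.3,0,0,0],[0,0,0.3,0,0,0],[0,0,0.3,0,0,0],[0,0,0.3,0,0,0],[0,0,0.3,0,0,0],[0,0,0.2,0,0,0],[0,0,0.2,0,0,0],[0,0,0.1,0,0,0],[0,0,0,0,0,0],[0,0,0,0,0,0]]]' -1; python3 -c "
from h import *
plan(619.5,206.6,60,2.95)"
```

```text
clock: 16.65
eef_pos: [616.5, 204.9, 62.4]
tool_rot: [-3.137, -0.005, 2.937]
force: [-0.5, -0.1, 0.3]
width: 85.3
t 16.65 pos [616.5 204.9  62.4] yaw [-3.137 -0.005  2.937] w 85.3 F [-0.5 -0.1  0.3] M [-0.02 -0.01  0.06] q7 0.27
 shift units [-0.09  0.08  0.08]  turn units [-0.04 -0.05 -0.12]
```

```bash
python3 -m crank '[[[-0.11,0.08,0.08,-0.04,-0.05,-0.1],[0,0,0,0,0,0],[0,0,0,0,0,0]]]' -1; python3 -c "
from h import *
plan(619.5,206.6,60,2.95)"
```

```text
clock: 16.9
eef_pos: [621.3, 207.2, 60.7]
tool_rot: [3.14, 0.003, 2.949]
force: [-0.3, 0.0, 0.1]
width: 85.6
t 16.9 pos [621.3 207.2  60.7] yaw [3.140e+00 3.000e-03 2.949e+00] w 85.6 F [-0.3  0.   0.1] M [-0.03 -0.04 -0.01] q7 0.28
 shift units [ 0.06 -0.03  0.02]  turn units [ 0.02  0.02 -0.01]
```

```bash
python3 -m crank '[[[0.06,0,0,0,0,0],[0,0,0,0,0,0],[0,0,0,0,0,0],[0,0,0,0,0,0],[0,0,0,0,0,0],[0,0,0,0,0,0],[0,0,0,0,0,0],[0,0,0,0,0,0],[0,0,0,0,0,0],[0,0,0,0,0,0]]]' 1; python3 -c "
from h import *
plan(619.5,206.6,60,2.95)"
```

```text
clock: 17.73
eef_pos: [619.8, 207.1, 62.4]
tool_rot: [3.141, 0.004, 2.948]
force: [-1.0, -0.6, 1.7]
width: 41.7
t 17.73 pos [619.8 207.1  62.4] yaw [3.141 0.004 2.948] w 41.7 F [-1.  -0.6  1.7] M [-0.09  0.09 -0.01] q7 0.27
 shift units [ 0.01 -0.02  0.08]  turn units [ 0.01  0.04 -0.02]
```

```bash
python3 -m crank '[[[0,0,0,0,0,0.3],[0,0,0,0,0,0.5],[0,0,0,0,0,0.5],[0,0,0,0,0,0.5],[0,0,0,0,0,0.5],[0,0,0,0,0,0.5]]]'; python3 -c "
from h import *
plan(619.5,206.6,62,2.95)"
```

```text
clock: 18.23
eef_pos: [619.7, 206.7, 62.4]
tool_rot: [3.14, 0.005, 2.647]
force: [-1.0, 0.1, 0.7]
width: 41.6
t 18.23 pos [619.7 206.7  62.4] yaw [3.14  0.005 2.647] w 41.6 F [-1.   0.1  0.7] M [-0.07  0.06  0.24] q7 0.01
 shift units [ 0.   -0.01  0.01]  turn units [ 0.01  0.05 -2.89]
```

```bash
python3 -m crank '[[[0,0,0,0,0,0.5],[0,0,0,0,0,0.5],[0,0,0,0,0,0.5],[0,0,0,0,0,0.5],[0,0,0,0,0,0.5],[0,0,0,0,0,0.5],[0,0,0,0,0,0.5],[0,0,0,0,0,0.5],[0,0,0,0,0,0.5],[0,0,0,0,0,0.5]]]'; python3 - <<'E'
from h import *
plan(619.5,206.6,62,2.95)
p=ctrl.get_image("top");P=p["color"][90:200,90:250];save("g.png",P,4.5)
u=ctrl.read_state();print(u["torque"])
E
```

```text
clock: 19.07
eef_pos: [619.4, 206.3, 62.4]
tool_rot: [3.139, 0.006, 2.107]
force: [0.1, -1.3, 0.4]
width: 41.8
t 19.07 pos [619.4 206.3  62.4] yaw [3.139 0.006 2.107] w 41.8 F [ 0.1 -1.3  0.4] M [-0.14  0.1   0.24] q7 -0.46
 shift units [0.01 0.01 0.01]  turn units [ 0.    0.07 -8.05]
[-0.08851509  0.13884332  0.08964446]
```

View pics/g.png

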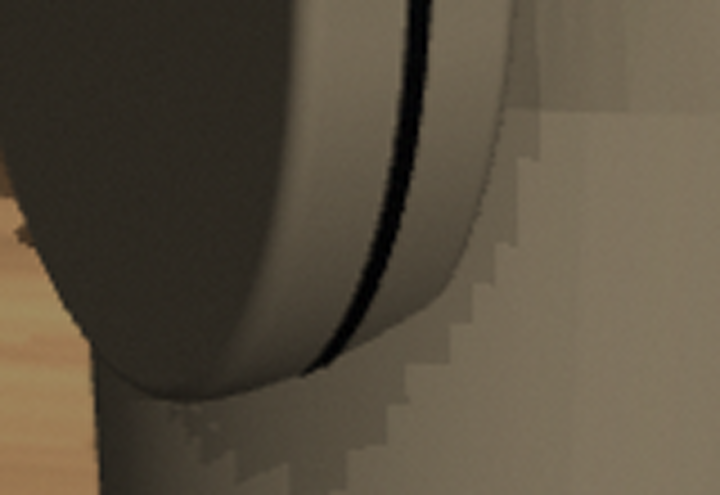

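The arm hides the stand from the top camera, so I'll use the scene camera. The knob is at 0.84 rad.

```bash
python3 -m crank '[[[0,0,0,0,0,0.4],[0,0,0,0,0,0.4],[0,0,0,0,0,0.4],[0,0,0,0,0,0.4],[0,0,0,0,0,0.4]]]'; python3 - <<'E'
from h import *
import pickle
plan(619.5,206.6,62,2.95)
p=ctrl.get_image("scene");pickle.dump(p,open("G.pkl","wb"))
c=cloud(p);ys=np.array([.1917,.9815]);xs=np.array([.9815,-.1917])
d=c[...,:2]-np.array([591,59.7]);a=d@ys;b=d@xs
for lo in range(26,60,2):
    m=(abs(b)<13)&(a>=lo)&(a<lo+2)&(c[...,2]>10)&(c[...,2]<60);print(lo,m.sum(),c[m][:,2].round().astype(int)[:14], p["color"].sum(-1)[m][:14])
save("h.png",p["color"][225:325,220:340],5)
E
```

```text
clock: 19.53
eef_pos: [619.2, 206.2, 62.4]
tool_rot: [3.137, 0.007, 1.896]
force: [0.5, -0.4, 1.3]
width: 41.9
t 19.53 pos [619.2 206.2  62.4] yaw [3.137 0.007 1.896] w 41.9 F [ 0.5 -0.4  1.3] M [-0.16  0.13  0.26] q7 -0.64
 shift units [0.01 0.01 0.01]  turn units [  0.     0.08 -10.06]
26 15 [59 59 22 20 21 16 23 23 20 21 19 17 17 14] [297 263 350 276 367 220 358 360 357 349 348 233 255 234]
28 9 [59 59 21 22 22 20 20 22 22] [156 167 329 369 362 380 271 365 357]
30 4 [22 20 22 17] [344 136 223 348]
32 1 [16] [345]
34 0 [] []
36 1 [35] [160]
38 11 [36 35 38 37 36 35 36 36 34 35 36] [173  24  95  18  16  15  86   7  19  78  11]
40 8 [37 36 37 35 36 33 37 35] [ 0 17 20 24  2 15 12 27]
42 12 [38 36 36 37 38 36 36 35 36 35 37 36] [12  0 29  3 25 22 21 15 15  9  9 26]
44 13 [36 35 35 38 35 38 36 36 38 37 35 35 35] [  1  68 126  19 111  23  83  29  22  94 147  36 120]
46 14 [36 35 35 36 37 38 36 34 35 36 34 13 15 12] [539 323 279 279 110 329 278 328 289 284 289 212 213 222]
48 33 [38 35 34 36 34 31 37 37 35 33 30 26 36 34] [489 199 138 312 163 158 283 305 174 167 161 164 237 150]
50 18 [38 36 32 26 24 32 28 24 34 37 33 28 15 23] [220 166 165 154 185 216 149 140 162 160 165 235 303 147]
52 12 [32 32 30 31 15 16 15 18 15 13 17 13] [286 264 209 268 266 306 275 312 308 303 320 312]
54 9 [33 31 16 27 16 15 17 13 14] [266 237 328 240 468 262 308 309 311]
56 7 [32 30 31 29 27 17 15] [314 475 239 204 257 313 311]
58 6 [33 33 30 29 16 13] [545 480 349 408 311 317]
```

View pics/h.png

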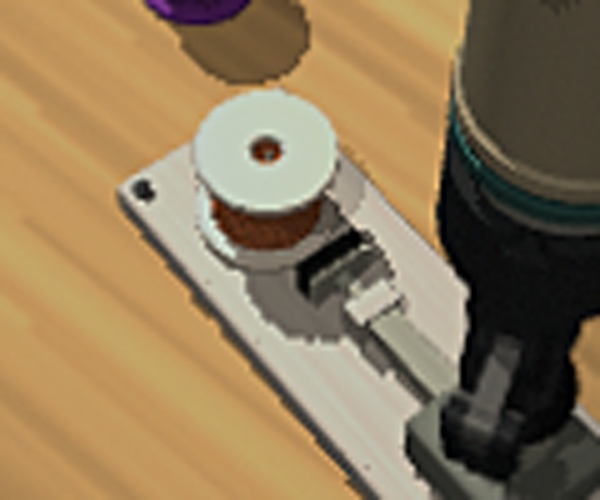

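Pad face is about 37 mm from the spindle axis, so roughly 7 mm remains. Continuing.

```bash
python3 -m crank '[[[0,0,0,0,0,0.4],[0,0,0,0,0,0.4],[0,0,0,0,0,0.4],[0,0,0,0,0,0.4],[0,0,0,0,0,0.4],[0,0,0,0,0,0.4],[0,0,0,0,0,0.4],[0,0,0,0,0,0.4],[0,0,0,0,0,0.4],[0,0,0,0,0,0.4]]]'; python3 - <<'E'
from h import *
plan(619.5,206.6,62,2.95)
s=ctrl.read_state();print("knob",2.948-s["tool_rot"][2],s["torque"],s["tau"])
E
```

```text
clock: 20.42
eef_pos: [618.9, 206.1, 62.4]
tool_rot: [3.135, 0.006, 1.483]
force: [0.1, -0.8, 0.5]
width: 41.7
t 20.42 pos [618.9 206.1  62.4] yaw [3.135 0.006 1.483] w 41.7 F [ 0.1 -0.8  0.5] M [-0.1   0.17  0.28] q7 -0.98
 shift units [0.02 0.02 0.01]  turn units [ 1.000e-02  9.000e-02 -1.401e+01]
knob 1.465249751846352 [-0.09989966  0.17423772  0.28406226] [ 1.45454546e-01 -5.99386811e+01 -9.17128533e+00 -1.36246517e+01
 -1.67664903e-02 -2.44272770e-01  1.60992681e-01]
```

```bash
cat >m.py <<'E'
from h import *
s=ctrl.read_state();print("  knob %.3f Mz %.3f q7 %.3f tau7 %.3f F %s"%(2.948-s["tool_rot"][2],s["torque"][2],s["qpos"][6],s["tau"][6],s["force"].round(1)))
E
python3 -m crank '[[[0,0,0,0,0,0.3],[0,0,0,0,0,0.3],[0,0,0,0,0,0.3],[0,0,0,0,0,0.3]]]'; python3 m.py;  python3 -m crank '[[[0,0,0,0,0,0.3],[0,0,0,0,0,0.3]]]'; python3 m.py; python3 -m crank '[[[0,0,0,0,0,0.3],[0,0,0,0,0,0.3]]]';python3 - <<'E'
import m
from h import *
p=ctrl.get_image("scene")
c=cloud(p);ys=np.array([.1917,.9815]);xs=np.array([.9815,-.1917])
d=c[...,:2]-np.array([591,59.7]);a=d@ys;b=d@xs
k=p["color"].sum(-1)
m=(abs(b)<15)&(c[...,2]>31)&(c[...,2]<40)&(k<100)&(a>20)&(a<55);print(m.sum(),np.percentile(a[m],[3,10,50,90,97]))
E
```

```text
clock: 20.75
eef_pos: [618.7, 206.1, 62.3]
tool_rot: [3.134, 0.006, 1.359]
force: [0.3, -1.2, 1.1]
width: 41.6
  knob 1.589 Mz 0.269 q7 -1.085 tau7 0.074 F [ 0.3 -1.2  1.1]
clock: 20.92
eef_pos: [618.7, 206.2, 62.4]
tool_rot: [3.134, 0.005, 1.296]
force: [0.6, -1.2, 2.2]
width: 41.5
  knob 1.652 Mz 0.301 q7 -1.136 tau7 0.061 F [ 0.6 -1.2  2.2]
clock: 21.08
eef_pos: [618.6, 206.1, 62.4]
tool_rot: [3.134, 0.005, 1.233]
force: [-0.2, -0.5, 1.1]
width: 41.7
  knob 1.715 Mz 0.266 q7 -1.186 tau7 0.059 F [-0.2 -0.5  1.1]
49 [21.87550875 31.40527868 35.49303365 38.1758561  39.08752392]
```

```bash
python3 -m crank '[[[0,0,0,0,0,0.3],[0,0,0,0,0,0.3]]]'|head -1; python3 m.py;  python3 -m crank '[[[0,0,0,0,0,0.3],[0,0,0,0,0,0.3]]]'|head -1; python3 m.py
```

```text
clock: 21.3
  knob 1.779 Mz 0.254 q7 -1.237 tau7 0.033 F [-0.9 -0.7  2.1]
clock: 21.47
  knob 1.843 Mz 0.267 q7 -1.288 tau7 0.050 F [ 0.7 -0.4  1.9]
```

```bash
python3 -m crank '[[[0,0,0,0,0,0.3],[0,0,0,0,0,0.3]]]'|head -1; python3 m.py
```

```text
clock: 21.63
  knob 1.908 Mz 0.227 q7 -1.339 tau7 0.038 F [ 0.2 -0.2  1. ]
```

```bash
python3 -m crank '[[[0,0,0,0,0,0.3],[0,0,0,0,0,0.3]]]'|head -1; python3 m.py; python3 - <<'E'
from h import *
p=ctrl.get_image("scene")
c=cloud(p);ys=np.array([.1917,.9815]);xs=np.array([.9815,-.1917])
d=c[...,:2]-np.array([591,59.7]);a=d@ys;b=d@xs
k=p["color"].sum(-1)
m=(abs(b)<15)&(c[...,2]>31)&(c[...,2]<40)&(k<100)&(a>26)&(a<55);print(m.sum(),np.percentile(a[m],[3,10,50,90,97]))
m=(np.hypot(c[...,0]-591,c[...,1]-60)<55)&(c[...,2]>59)&(c[...,2]<69);Q=c[m];print(cv2.minEnclosingCircle(Q[:,:2].astype(np.float32)))
save("i.png",p["color"][235:300,240:330],7)
E
```

```text
clock: 21.8
  knob 1.972 Mz 0.257 q7 -1.390 tau7 0.022 F [ 0.8 -1.   2.5]
44 [30.22893612 30.88278595 33.42756551 36.05852537 36.43582674]
((592.1857299804688, 58.561527252197266), 30.402847290039062)
```

View pics/i.png

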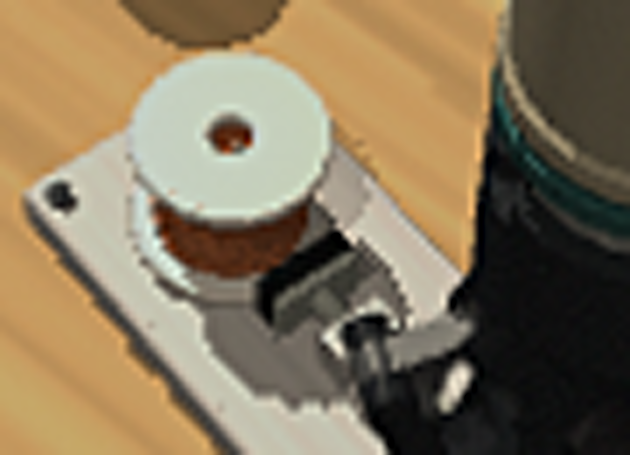

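The pad has reached the flange and the spool has moved about 1 mm in its play. Continuing in small steps.

```bash
python3 -m crank '[[[0,0,0,0,0,0.3],[0,0,0,0,0,0.3]]]'|head -1; python3 m.py; python3 -c "
from h import *
for i in range(4):
    p=ctrl.get_image('scene')
    s=ctrl.read_state();print(s['torque'][2].round(3),s['tool_rot'][2].round(3))
c=cloud(p);m=(np.hypot(c[...,0]-591,c[...,1]-60)<55)&(c[...,2]>59)&(c[...,2]<69);Q=c[m];print(cv2.minEnclosingCircle(Q[:,:2].astype(np.float32)))"
```

```text
clock: 22.02
  knob 2.036 Mz 0.310 q7 -1.440 tau7 -0.023 F [-0.2 -2.   1.5]
0.289 0.91
0.15 0.913
0.104 0.913
0.129 0.913
((591.8617553710938, 58.971317291259766), 30.9991512298584)
```

```bash
python3 -m crank '[[[0,0,0,0,0,0.3],[0,0,0,0,0,0.3]]]'|head -1; python3 m.py; python3 -c "
from h import *
for i in range(3):
    p=ctrl.get_image('scene')
    s=ctrl.read_state();print(s['torque'][2].round(3),s['tool_rot'][2].round(3),s['tau'][6].round(3))"
```

```text
clock: 22.38
  knob 2.100 Mz 0.360 q7 -1.490 tau7 0.004 F [-1.  -0.8  1.3]
0.272 0.846 -0.295
0.162 0.849 -0.359
0.142 0.85 -0.205
```

```bash
python3 -m crank '[[[0,0,0,0,0,0.25],[0,0,0,0,0,0.25]]]'|head -1; python3 m.py; python3 -c "
from h import *
for i in range(3):
    p=ctrl.get_image('scene')
    s=ctrl.read_state();print(s['torque'][2].round(3),s['tool_rot'][2].round(3),s['tau'][6].round(3))"
```

```text
clock: 22.7
  knob 2.153 Mz 0.378 q7 -1.531 tau7 -0.088 F [-0.6 -1.2  1.6]
0.316 0.794 -0.335
0.168 0.796 -0.381
0.193 0.796 -0.248
```

Torque above the 0.26 N m baseline is 0.05, 0.10 and 0.12 over the last steps. With the 80 N/rad stiffness that gives about 13.5 N, so I'm letting go.

```bash
python3 -m crank '[[[0,0,0,0,0,0],[0,0,0,0,0,0],[0,0,0,0,0,0],[0,0,0,0,0,0],[0,0,0,0,0,0],[0,0,0,0,0,0],[0,0,0,0,0,0],[0,0,0,0,0,0]]]' -1; python3 m.py; python3 -m crank '[[[0,0,-0.2,0,0,0],[0,0,-0.3,0,0,0],[0,0,-0.4,0,0,0],[0,0,-0.5,0,0,0],[0,0,-0.6,0,0,0],[0,0,-0.6,0,0,0],[0,0,-0.6,0,0,0],[0,0,-0.6,0,0,0],[0,0,-0.4,0,0,0],[0,0,-0.2,0,0,0],[0,0,0,0,0,0]]]'; python3 - <<'E'
from h import *
p=ctrl.get_image("scene")
c=cloud(p);ys=np.array([.1917,.9815]);xs=np.array([.9815,-.1917])
d=c[...,:2]-np.array([591,59.7]);a=d@ys;b=d@xs
k=p["color"].sum(-1)
m=(abs(b)<15)&(c[...,2]>31)&(c[...,2]<40)&(k<100)&(a>26)&(a<55);print(m.sum(),np.percentile(a[m],[3,10,50,90,97]))
m=(np.hypot(c[...,0]-591,c[...,1]-60)<55)&(c[...,2]>59)&(c[...,2]<69);Q=c[m];print(cv2.minEnclosingCircle(Q[:,:2].astype(np.float32)),np.median(Q[:,2]))
A=np.c_[Q[:,:2]-Q[:,:2].mean(0),np.ones(len(Q))];print("plane",np.linalg.lstsq(A,Q[:,2],rcond=None)[0])
for nm,x,y,z in(("empty",539,-316,48),("tin",625,-183,60)):
    m=(np.hypot(c[...,0]-x,c[...,1]-y)<50)&(abs(c[...,2]-z)<6);print(nm,cv2.minEnclosingCircle(c[m][:,:2].astype(np.float32)))
save("j.png",p["color"][225:345,230:370],4)
E
```

```text
clock: 23.52
eef_pos: [618.5, 207.6, 61.9]
tool_rot: [3.134, -0.0, 0.794]
force: [0.2, 0.2, -0.5]
width: 85.4
  knob 2.154 Mz 0.011 q7 -1.531 tau7 -0.000 F [ 0.2  0.2 -0.5]
clock: 24.43
eef_pos: [618.5, 209.5, 211.2]
tool_rot: [3.132, -0.007, 0.795]
force: [-0.5, -0.4, 0.5]
width: 85.3
46 [28.51783784 29.27609779 32.52345726 35.64893923 36.57464026]
((591.779541015625, 59.3430290222168), 30.984861373901367) 63.37777052199201
plane [-4.79509412e-03 -8.15875301e-03  6.33112502e+01]
empty ((538.8622436523438, -317.6706848144531), 32.64396667480469)
tin ((625.5380859375, -184.0183563232422), 25.570186614990234)
```

View pics/j.png

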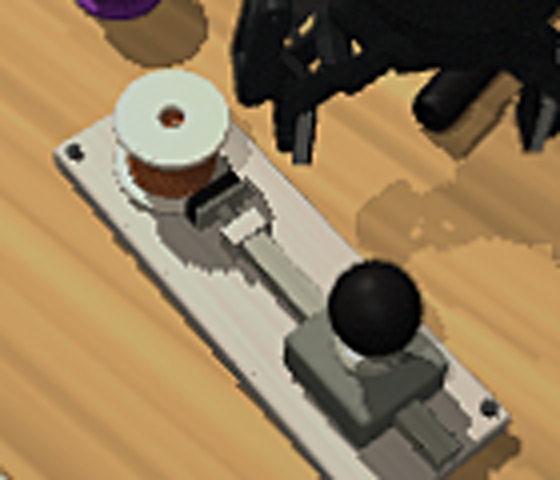

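```bash
python3 -c "
from cell import ctrl
print(ctrl.finish_job())"
```

```text
the job is handed in; nothing more can be done
None
```

The copper spool is home on the spindle and released. I turned the ball knob clockwise to about 2.15 rad, let go, and handed the job in at about 25 s.

- **Spool:** its top reads 63.4 mm (64 expected) and is level to within 0.01 rad. Its centre is within about 1 mm of the measured seat.
- **Brake force:** I estimate about 13.5 N, give or take 2 N. It comes from the turning torque, 0.378 N m against a baseline of 0.26 N m, and from the angle turned after contact. Nothing measured the force directly.
- **Bystanders:** the last camera check puts the tin and the empty spool within about 2 mm of where they started. I did not measure the screwdriver at the end, but the arm never worked near it.
- **Gripper:** it was open and about 150 mm above the knob grip, touching nothing.

Two readings looked off. The finger width read about 57 mm on the 60 mm spool and 42 mm on the 44 mm ball, which I took for pad give. The wrist also pressed down with about 29 N for a moment when the spool seated, well under the limit.

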